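# Pack the mould's guide kit into its tray

### The arm

A 6-joint arm with a two-finger parallel gripper is mounted at the origin on the work surface. World frame = base frame: x ahead of the robot, y to its left, z up, the work surface at z = 0. Lengths are in mm, angles in rad, forces in N, time in s.
With the tool pointing down it reaches from about 400 to 825 mm from the base axis. Payload 7 kg.
Tool frame: the origin (TCP) lies at the very end of the fingers, on their centre line; the grasp point (between the pads) lies 19 mm behind it; z points along the fingers, y is the direction in which the jaws open and shut (so a half turn about z gives the same grasp; the last joint's range is limited). The gripper opens to 88 mm and grips with 3 to 60 N. Pads are 19 mm wide; open, the fingers measure 130 mm over their backs; the gripper's body (78 mm by 193 mm) begins 47 mm behind the grasp point.
Start: joints at [-0.857, 0.359, 0.012, 0, -1.224, -0.288], TCP at [278.78, -614.717, 226.561] pointing down, gripper open.
Joint ranges: [-3.07, 3.07], [-1.43, 2.12], [-1.02, 1.25], [-3.03, 1.67], [-3.05, -0], [-3.03, 3.03]. Speed limits (rad/s): [2.39, 2.39, 3.01, 3.14, 3.14, 3.14].

### API

Orientations are given as a unit quaternion [x, y, z, w].
In Python, from plant import bot gives the robot as it stands. Calls block until the motion is done:
- bot.move_ptp(position, orientation): joint-space move of the TCP to a pose.
- bot.line_to(position, velocity=150, ori=None): straight line of the TCP; ori=None keeps the orientation; velocity is the mean speed in mm/s.
- bot.move_joints(angles): joint-space move.
- bot.move_gripper(opening, force=None): finger opening in mm; force is the grip in N (None keeps the last); returns when the fingers have stopped.
- bot.pause(seconds).
- bot.solve_ik(position, orientation): joint angles nearest the present ones, or None.
- bot.read_state(): the state.
- bot.camera(name): name is "scene" or "top"; returns the picture (384x512x3 uint8, red, green, blue); there is no depth.
- bot.get_calibration(name): a dict with "fx", "fy", "cx", "cy" (pixels), "view" (4x4, takes a point from world to camera coordinates). Camera axes: x right, y up, looking along -z (the intrinsics and any distortion apply to the point x, -y, -z); pixel columns grow to the right and rows downward; lengths in mm; the calibration is good to about 2 mm. A picture is of the moment at which its call begins. get_calibration takes no time and is no camera call.
A pose or a line that the arm cannot do raises bot.Unreachable and nothing moves.
- bot.close_job(): hands the job in, once; it reports no verdict.
The state is a dict: "t": time; "joint_pos": joint angles; "qvel": joint speeds; "tau": joint torques, N m; "tcp_pos": TCP position; "eef_rot": TCP orientation; "contact_force": force on the tool from outside, world axes, zero at the start; "moment": the same for the moment, N m; "width": finger opening in mm.
Only numpy, scipy, OpenCV 4.12 (cv2) and the standard library are available. Lean on these libraries where they do the work, as an engineer would, in place of code of your own. Each camera call takes 0.05 s, during which the arm holds its last target. There are 200 camera calls.

### The job

Pack the mould's guide kit into the blue tray: lay the locating ring flat over the post and then stand the flanged bush over the same post on top of the ring, stand the headed pin on its head in the round cup, and put the grooved block, groove up, flat into the rectangular holder. The sleeve without a flange, the pin without a head and the block without a groove belong to another mould: leave them standing where they are.

Things in the scene. Friction and masses are not known exactly. Their poses are not given: they have to be found in the camera images.
- locating_ring: Loose: a flat thick steel ring, outside 56 mm diameter, hole 26 mm, 16 mm high, four dark screw holes on top, lying flat on the bench, about 0.23 kg. Origin: centre of its underside; z up. Belongs to the kit: goes first over the post of the post holder.
- flanged_bush: Loose: a steel guide bush standing upright, flange down: sleeve 36 mm outside, bore 26 mm right through, 50 mm high in all, with a flange 56 mm diameter and 8 mm thick round its foot; about 0.21 kg. Origin: centre of its underside; z along the bore, up. Belongs to the kit: goes over the post, on top of the ring.
- headed_pin: Loose: a steel guide pin standing upright on its head: shank 20 mm diameter, head 40 mm diameter and 8 mm thick at the foot, 70 mm high in all, a dark lubrication groove round the shank 58 mm up; about 0.21 kg. Origin: centre of its underside; z up the shank. Belongs to the kit: goes into the round cup.
- grooved_block: Loose: a steel block 30 mm (x) by 60 mm (y) by 45 mm high with an open groove 14 mm wide and 15 mm deep along the middle of its top, running along y; about 0.52 kg. It stands groove up, yaw up to 0.8 rad either way. Origin: centre of its underside. Belongs to the kit: goes into the rectangular holder, long side along the holder's long side.
- plain_sleeve: Look-alike, not of this kit, to be left alone: a straight steel sleeve without flange, 36 mm outside, bore 26 mm, 50 mm high, standing upright. Origin: centre of its underside.
- plain_dowel: Look-alike, not of this kit, to be left alone: a straight steel pin without head, 20 mm diameter, 70 mm high, with the same dark groove, standing upright. Origin: centre of its underside.
- plain_block: Look-alike, not of this kit, to be left alone: a plain steel block without groove, 30 mm (x) by 60 mm (y) by 45 mm high. Origin: centre of its underside.
- post_holder: Fixed in the blue tray (370 by 130 mm, floor 5 mm, rim 14 mm above the bench): white holder with a disc 48 mm diameter, 8 mm high, and an upright post 12 mm diameter in its middle, tapered at the tip, whose top is 48 mm above the origin. Origin: centre of its underside, 5 mm above the bench; axes those of the tray (x along its length).
- block_holder: Fixed in the blue tray: white rectangular open holder, outside 60 mm (x) by 90 mm (y), walls 5 mm thick (inside 50 by 80 mm) and 14 mm high, inner floor 5 mm above the origin. Its long side runs along y, across the tray. Origin: centre of its underside, 5 mm above the bench.
- cup_holder: Fixed in the blue tray: white round open cup, outside 68 mm diameter, inside 60 mm, rim 20 mm and inner floor 4 mm above the origin. Origin: centre of its underside, 5 mm above the bench. The three holders stand in one row along the tray, 110 mm apart, in any order; the tray lies in the middle of the bench, at a slight yaw.
Not all that is in view belongs to the job. Leave any red look-alike of the flanged_bush alone. What is shaped like the headed_pin but orange is not meant.

How it is judged (in metres and radians):
At the end, for the whole second after the job is handed in: Ring flat on the post holder's disc (12 mm), bush flange down on it over the post (13 mm), pin head down in the cup (14 mm), grooved block groove up in its holder (16 mm): heights within 4 mm, upright within 0.12 rad, at rest. The three look-alikes upright, within 20 mm of their starts (horizontal distance between locating_ring and post_holder below 0.012 m and z of locating_ring in the frame of post_holder between 0.004 and 0.012 m and angle between each of locating_ring, flanged_bush, headed_pin, grooved_block's own z axis and vertical below 0.12 rad and horizontal distance between flanged_bush and post_holder below 0.013 m and z of flanged_bush in the frame of post_holder between 0.02 and 0.028 m and horizontal distance between headed_pin and cup_holder below 0.014 m and z of headed_pin in the frame of cup_holder between 0 and 0.008 m and horizontal distance between grooved_block and block_holder below 0.016 m and z of grooved_block in the frame of block_holder between 0.001 and 0.009 m and linear speed of each of locating_ring, flanged_bush, headed_pin, grooved_block below 0.02 m/s and distance of each of plain_sleeve, plain_dowel, plain_block from where it was at the start of the episode below 0.02 m and angle between each of plain_sleeve, plain_dowel, plain_block's own z axis and vertical below 0.15 rad); the robot touches nothing.
It fails at once if the plain sleeve, which does not belong to the kit, is moved more than 30 mm or tipped over (distance of plain_sleeve from where it was at the start of the episode above 0.03 m or angle between plain_sleeve's own z axis and vertical above 0.5 rad).
It fails at once if the plain dowel, which does not belong to the kit, is moved more than 30 mm or tipped over (distance of plain_dowel from where it was at the start of the episode above 0.03 m or angle between plain_dowel's own z axis and vertical above 0.5 rad).
It fails at once if the plain block, which does not belong to the kit, is moved more than 30 mm or tipped over (distance of plain_block from where it was at the start of the episode above 0.03 m or angle between plain_block's own z axis and vertical above 0.5 rad).
It also fails if it takes over 106 s, if anything falls off the work surface, if the arm or the gripper's body presses on something with over 40 N, if the wrist force passes 120 N, or if a joint passes its speed limit or range.

## Working session

There is one attempt and no reset: what is moved stays moved. The work goes in short steps, each a Python script; the robot and the scene stay as the last script left them, time stands still between calls to the robot, and variables do not carry over. Pictures are saved under pics/ and viewed, about 12 in all and at most 16, crops included, and the job is handed in when it is done.

```bash
ls; mkdir -p pics
python3 - <<'E'
from plant import bot
import cv2
for n in("scene","top"):
    im=bot.camera(n); cv2.imwrite(f"pics/{n}0.png",cv2.resize(im[:,:,::-1],(800,600),interpolation=cv2.INTER_CUBIC)); cv2.imwrite(f"{n}_raw.png",im[:,:,::-1])
    c=bot.get_calibration(n); print({k:(v if k!="view" else 0) for k,v in c.items()}); print(c["view"])
s=bot.read_state();print(s)
E
```

```text
pics
{'fx': 367.2709149749042, 'fy': 367.2709149749042, 'cx': 253.41168536374016, 'cy': 194.24534972513143, 'view': 0}
[[ 7.84085679e-01  6.20302259e-01 -2.08507985e-02 -4.29626343e+02]
 [-3.45804359e-01  4.64513918e-01  8.15258343e-01  1.61270334e+02]
 [ 5.15392078e-01 -6.32022094e-01  5.78721935e-01 -1.23277509e+03]
 [ 0.00000000e+00  0.00000000e+00  0.00000000e+00  1.00000000e+00]]
{'fx': 353.70583605494267, 'fy': 353.70583605494267, 'cx': 257.7639963373399, 'cy': 190.8928614085851, 'view': 0}
[[ 3.55279389e-02 -9.99359126e-01  4.37059733e-03  2.41367108e+00]
 [ 9.77668863e-01  3.56625800e-02  2.07103297e-01 -5.64606422e+02]
 [-2.07126436e-01 -3.08495635e-03  9.78309318e-01 -7.41846969e+02]
 [ 0.00000000e+00  0.00000000e+00  0.00000000e+00  1.00000000e+00]]
{'t': 0.1, 'joint_pos': array([-8.56893266e-01,  3.59327795e-01,  1.11775578e-02, -3.20128368e-04,
       -1.22411015e+00, -2.88070185e-01]), 'qvel': array([-1.26867704e-05, -3.30916408e-03,  1.80365651e-03,  3.73798665e-04,
       -6.96897289e-04,  4.93752076e-04]), 'tau': array([-1.46864400e-03, -5.84161305e+01,  2.93751884e+01,  7.01547414e+00,
        1.02115722e-02, -4.15409863e-05]), 'tcp_pos': array([ 278.61359815, -614.34419869,  225.71797358]), 'eef_rot': array([-2.11258050e-01,  9.77430037e-01,  7.14353941e-04, -2.19581283e-04]), 'contact_force': array([-0.22162184,  0.28957056, -0.23692425]), 'moment': array([ 0.02650263, -0.01404647, -0.00493473]), 'width': 87.78293136219999}
```

View pics/scene0.png

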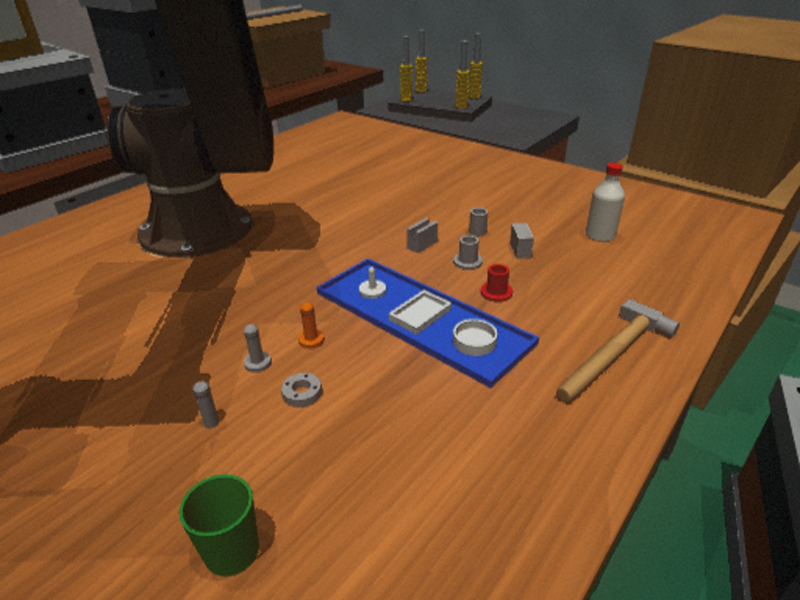

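View pics/top0.png

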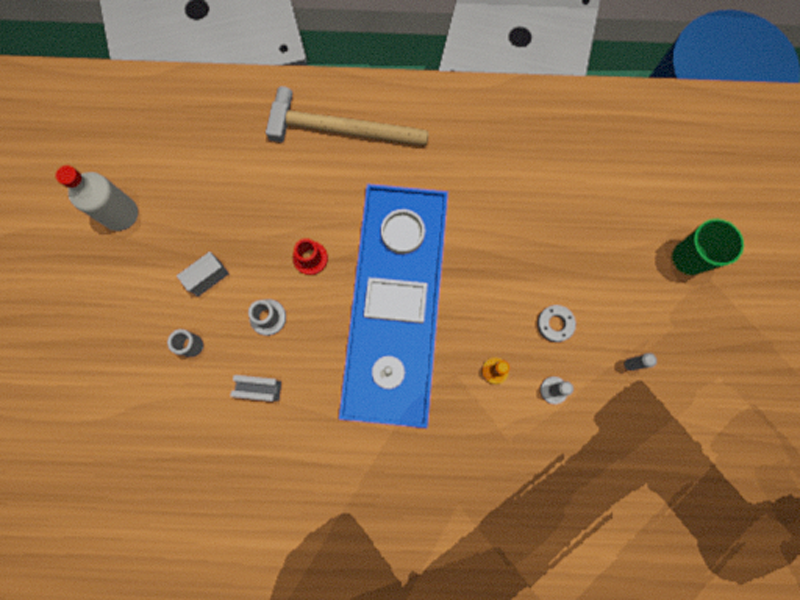

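The scene picture shows, in 800x600 pixels:

| Thing | Scene pixel |
|---|---|
| ring | (301,389) |
| headed pin | (257,345) |
| dowel | (205,403) |
| grooved block | (422,235) |
| flanged bush | (468,252) |
| sleeve | (479,222) |
| plain block | (521,240) |
| post | (372,288) |
| block holder | (420,312) |
| cup | (475,337) |

The top view shows all of them unoccluded: ring (557,323), pin (556,390), bush (267,317), grooved block (256,388), holders at (388,372), (396,300) and (403,231).

Run:
```python
import cv2,numpy as np
def crop(n,x0,y0,x1,y1,k):
    im=cv2.imread(n+"_raw.png")[y0:y1,x0:x1]
    hs=cv2.resize(im,None,fx=k,fy=k,interpolation=cv2.INTER_CUBIC)
    for x in range((x0+9)//10*10,x1,10): cv2.line(hs,(int((x-x0+.5)*k),0),(int((x-x0+.5)*k),4 if x%50 else 12),(0,255,0),1); cv2.putText(hs,str(x),(int((x-x0)*k)-8,22),0,.3,(0,255,255),1)
    for y in range((y0+9)//10*10,y1,10): cv2.line(hs,(0,int((y-y0+.5)*k)),(6,int((y-y0+.5)*k)),(0,255,0),1); cv2.putText(hs,str(y),(8,int((y-y0+.5)*k)+4),0,.3,(0,255,255),1)
    return hs
def hc(a,b):
    h=max(a.shape[0],b.shape[0]);p=lambda i:cv2.copyMakeBorder(i,0,h-i.shape[0],0,0,0)
    return np.hstack([p(a),p(b)])
cv2.imwrite("pics/tc.png",hc(crop("top",103,158,185,262,4.4),crop("top",335,190,423,264,4.9)))
cv2.imwrite("pics/sc.png",hc(crop("scene",120,200,212,278,4),crop("scene",253,128,347,180,4.4)))
for n,lim in(("top",(100,90,425,290)),("scene",(115,125,350,280))):
    im=cv2.imread(n+"_raw.png");h=cv2.cvtColor(im,cv2.COLOR_BGR2HSV)
    m=((h[...,1]<70)&(h[...,2]>40)).astype(np.uint8)
    k=np.zeros_like(m);k[lim[1]:lim[3],lim[0]:lim[2]]=1;m*=k
    N,l,st,ce=cv2.connectedComponentsWithStats(m)
    print(n)
    for i in range(1,N):
        if st[i,4]>25:
            c=max(cv2.findContours((l==i).astype(np.uint8),0,1)[0],key=len); print(st[i],ce[i].round(1),[np.round(v,1) for v in cv2.minAreaRect(c)])
```

```text
top
[244 134  28  28 626] [257.4 147.6] [array([257.5, 147.5]), array([27., 27.]), np.float64(90.0)]
[113 161  33  28 501] [129.2 175.1] [array([129.1, 175.3]), array([18.6, 27.8]), np.float64(53.1)]
[233 178  40  29 983] [252.8 191.7] [array([252.8, 191.7]), array([38.4, 25.7]), np.float64(5.4)]
[159 192  24  23 407] [170.7 202.5] [array([170.5, 203. ]), array([22., 23.]), np.float64(90.0)]
[344 195  25  24 370] [355.9 206.6] [array([356. , 206.7]), array([23.7, 22.8]), np.float64(18.4)]
[107 211  23  17 279] [117.8 219.3] [array([117.9, 219.7]), array([21.9, 15.7]), np.float64(26.6)]
[400 226  20  11 147] [409.9 231.3] [array([409.4, 230.9]), array([ 8.5, 19.6]), np.float64(80.5)]
[238 228  21  21 346] [248.1 237.9] [array([248., 238.]), array([20., 20.]), np.float64(90.0)]
[148 240  32  17 427] [163.7 248.1] [array([163.5, 248.1]), array([30.5, 14.5]), np.float64(6.0)]
[346 241  21  18 268] [355.3 249.2] [array([354.8, 248.8]), array([17.7, 18.4]), np.float64(45.0)]
scene
[290 133  22  39 443] [301.7 153.8] [array([300.5, 151.8]), array([18.1, 39.2]), np.float64(6.0)]
[261 140  19
[... 159 characters left out ...]
), np.float64(90.0)]
[115 156   8   5  30] [118.6 158. ] [array([118.5, 158. ]), array([4., 7.]), np.float64(90.0)]
[230 171  17  20 197] [238.  183.1] [array([236.6, 182.6]), array([18.5, 16. ]), np.float64(55.0)]
[249 185  40  29 649] [268.5 199. ] [array([268.6, 198.6]), array([21.3, 38. ]), np.float64(53.7)]
[290 204  28  24 538] [303.5 215.5] [array([303.5, 215.5]), array([27., 23.]), np.float64(0.0)]
[156 208  17  30 284] [162.7 224.5] [array([164. , 222.5]), array([29., 16.]), np.float64(90.0)]
[180 239  25  21 371] [192.3 248.8] [array([192., 249.]), array([20., 24.]), np.float64(90.0)]
[124 244  15  29 244] [130.8 257.8] [array([130.9, 258.2]), array([29.4,  9.3]), np.float64(74.1)]
```

View pics/tc.png

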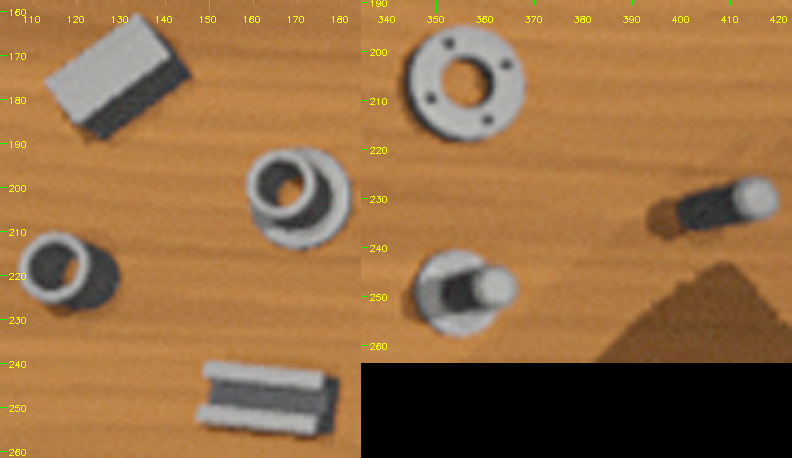

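View pics/sc.png

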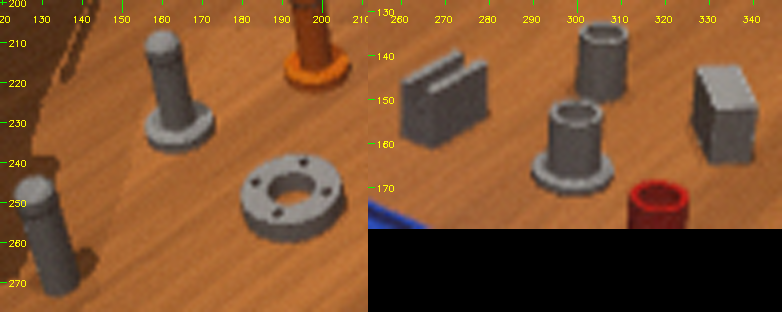

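```bash
cat > geo.py <<'E'
import numpy as np
from plant import bot
C={n:bot.get_calibration(n) for n in("scene","top")}
def ray(n,u,v):
    c=C[n];V=np.array(c["view"]);R=V[:3,:3];d=R.T@np.array([(u-c["cx"])/c["fx"],-(v-c["cy"])/c["fy"],-1]);return -R.T@V[:3,3],d/np.linalg.norm(d)
def plane(n,uv,z):
    o,d=ray(n,*uv);return (o+d*(z-o[2])/d[2]).round(1)
def tri(t,s):
    (a,d),(b,e)=ray("top",*t),ray("scene",*s)
    k=np.linalg.lstsq(np.c_[d,-e],b-a,rcond=None)[0];p,q=a+d*k[0],b+e*k[1]
    return ((p+q)/2).round(1),round(float(np.linalg.norm(p-q)),1)
E
python3 - <<'E'
from geo import *
F=dict(bush=((166.4,199.5),(299.7,153.2),50),sleeve=((115,218.2),(306,135.2),50),gblock=((162,247.7),(270,144.1),45),pblock=((127.2,173.4),(334.1,147.3),45),
ring=((356.1,206.2),(192.25,246.75),16),dowel=((415.1,230.1),(128.5,246),70),pin=((361.6,248.1),(159.75,209.75),70),cup=((257.4,147.6),(303.5,214),25),holder=((252.8,191.7),(268.6,198.6),19),disc=((248,238),(237.8,184.7),13),post=((247,236.8),(237.6,171),53))
for k,(t,s,z) in F.items(): print(k,*tri(t,s),"planeT",plane("top",t,z)[:2],"planeS",plane("scene",s,z)[:2])
print("flange",plane("top",(170.6,202.5),8),"head",plane("top",(353.9,249.3),8))
# block yaw
g=lambda a:plane("top",(a[0]/4.4+102.5,a[1]/4.4+157.5),45)
for a,b in(((206,360),(326,372)),((197,422),(318,434)),((206,360),(197,422)),((326,372),(318,434))):
    d=g(b)-g(a);print(np.linalg.norm(d),np.degrees(np.arctan2(d[1],d[0])))
h=plane("top",(257.4,147.6),25)-plane("top",(248,238),13);print("tray dir",h,np.degrees(np.arctan2(h[1],h[0])))
E
```

```text
bush [539.1 230.8  46.5] 0.1 planeT [538.5 229.9] planeS [542.4 225.5]
sleeve [491.8 342.9  46.2] 0.6 planeT [491.6 341.5] planeS [495.6 335.7]
gblock [430.4 232.2  42.2] 0.4 planeT [430.1 231.3] planeS [433.7 228. ]
pblock [598.7 329.1  42.1] 0.8 planeT [597.6 327.7] planeS [601.1 324.6]
ring [ 545.  -212.7   12.5] 0.9 planeT [ 544.7 -211.4] planeS [ 547.7 -215.3]
dowel [ 487.2 -325.4   66.9] 0.2 planeT [ 486.8 -324.1] planeS [ 490.7 -327. ]
pin [ 443.5 -207.9   65.6] 1.3 planeT [ 443.7 -206.1] planeS [ 448.1 -211.7]
cup [681.4  27.6  16.8] 0.2 planeT [678.6  27.5] planeS [686.4  18.5]
holder [571.6  34.5  11.2] 0.7 planeT [570.3  34.6] planeS [577.8  25.6]
disc [460.9  41.4   6.7] 1.2 planeT [460.9  41.6] planeS [466.9  33.9]
post [460.7  43.   50.2] 0.0 planeT [460.4  42.9] planeS [463.7  39.7]
flange [539.  230.3   8. ] head [ 443.9 -206.2    8. ]
61.517477191445366 -93.54147586408041
61.61728653551696 -93.53573198691726
31.136152620386504 177.23867784056867
31.131495306200783 177.42250887795072
tray dir [217.7 -14.1  12. ] -3.7057587561732954
```

Every triangulated height reads a steady 3–4 mm below the nominal one, which is calibration bias, and the xy positions agree. I'm starting with the ring.

```bash
cat > h.py <<'E'
import numpy as np,cv2
from plant import bot
ZT=190
def quat(phi):   # tool down, jaws along angle phi (rad); choose the half turn nearest the present joints
    q0=bot.read_state()["joint_pos"]
    return quat_at(phi,bot.read_state()["tcp_pos"])
def quat_at(phi,p):
    q0=bot.read_state()["joint_pos"];best=None
    for t in((phi+np.pi/2)/2,(phi+np.pi/2)/2+np.pi/2):
        q=[np.cos(t),np.sin(t),0,0];j=bot.solve_ik(list(p),q)
        if j is not None:
            c=abs(j[5]-q0[5])
            if best is None or c<best[0]: best=(c,q)
    return best[1]
def st(tag):
    s=bot.read_state();print(tag,"t%.1f"%s["t"],"tcp",s["tcp_pos"].round(1),"F",s["contact_force"].round(1),"w%.1f"%s["width"]);return s
def pick(xy,z,phi,op,force=35):
    p=[*xy,ZT];bot.move_ptp(p,quat_at(phi,p));bot.move_gripper(op,force)
    bot.line_to([*xy,z+25],250);bot.line_to([*xy,z],60);st("at")
    bot.move_gripper(0,force);st("gripped")
    bot.line_to([*xy,ZT],200);st("lifted")
def above(xy,phi):
    p=[*xy,ZT];bot.move_ptp(p,quat_at(phi,p));st("above")
def place(xy,z,op):
    bot.line_to([*xy,z+30],200);bot.line_to([*xy,z],40);st("down")
    bot.move_gripper(op);bot.pause(.2);bot.line_to([*xy,z+20],80);bot.line_to([*xy,ZT],250);st("up")
def shot(n):
    for c in("scene","top"):cv2.imwrite(f"{n}_{c}.png",bot.camera(c)[:,:,::-1])
PH=-0.065; POST=(460.6,42);HOLD=(570.3,34.8);CUP=(679.5,27.6)
E
python3 - <<'E'
from h import *
pick((544.8,-211.8),4,np.pi/2,80)
above(POST,np.pi/2+PH)
place(POST,18,74)
shot("a")
t=cv2.imread("a_top.png")[130:260,205:300];s=cv2.imread("a_scene.png")[150:250,190:340]
cv2.imwrite("pics/a.png",np.hstack([cv2.resize(t,(348,476),interpolation=3),cv2.copyMakeBorder(cv2.resize(s,(450,300),interpolation=3),0,176,0,0,0)]))
E
```

```text
at t3.6 tcp [ 544.7 -211.8    3.8] F [0.6 1.  0.1] w80.3
gripped t4.2 tcp [ 544.9 -211.9    4.2] F [-0.1 -0.2  2. ] w54.9
lifted t5.3 tcp [ 543.9 -211.5  188.6] F [ 1.1 -0.1 -2.5] w55.1
above t6.3 tcp [460.9  41.7 189.8] F [ 1.   0.8 -1.6] w54.7
down t8.1 tcp [460.7  42.1  18. ] F [-0.3 -0.4 -1.8] w54.9
up t10.0 tcp [460.   41.9 189.3] F [-0.6 -0.1  0.3] w73.7
```

View pics/a.png

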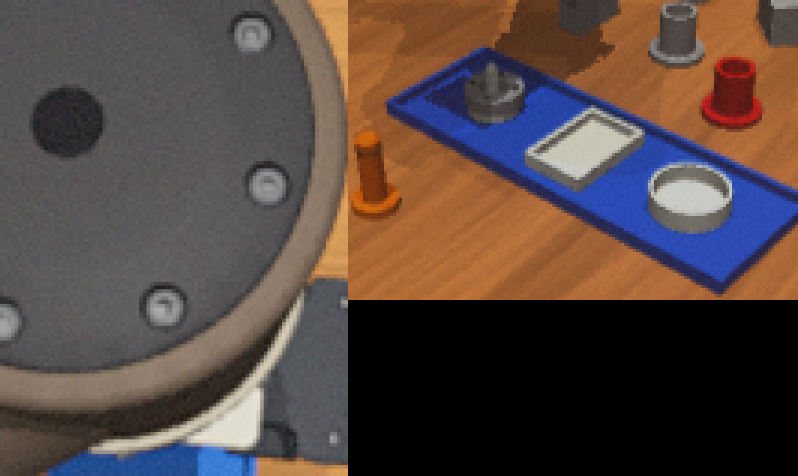

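The ring lies flat over the post (scene crop, around (493,95)). The arm hides the tray in the top view. Next is the block, with time well within the limit.

Run:
```python
from h import *
pick((430.3,231.6),14,-0.055,52)
above(HOLD,PH)
place(HOLD,25,46)
above((500,-420),np.pi/2) if 0 else bot.move_ptp([278.8,-614.7,226.6],quat_at(np.pi/2,(278.8,-614.7,226.6)))
shot("b")
t=cv2.imread("b_top.png")[130:260,100:300];s=cv2.imread("b_scene.png")[120:250,190:350]
cv2.imwrite("pics/b.png",np.hstack([cv2.resize(t,(400,260),interpolation=3),cv2.resize(s,(320,260),interpolation=3)]))
```

```text
at t13.2 tcp [430.2 231.5  13.8] F [0.2 0.2 0. ] w51.8
gripped t13.7 tcp [430.5 231.8  14.3] F [1.4 0.6 2. ] w29.9
lifted t14.7 tcp [429.3 230.8 188.4] F [-0.   0.5 -6.2] w29.8
above t15.7 tcp [569.9  34.3 188.8] F [-0.   0.6 -5.6] w29.6
down t17.4 tcp [570.5  34.8  25. ] F [-0.7  0.3 -6.1] w29.7
up t19.3 tcp [569.8  34.8 189.6] F [ 0.3  0.  -0.4] w46.4
```

View pics/b.png

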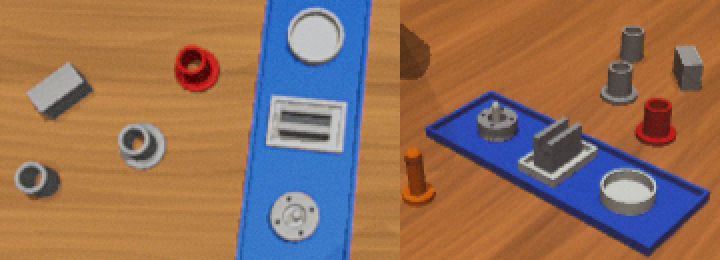

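The block sits groove up inside its holder, and the ring is centred on the post. Next come the bush and the pin.

Run:
```python
from h import *
pick((538.7,230.1),14,np.pi/2,60)
above(POST,np.pi/2+PH)
place(POST,44.2,54)
pick((443.6,-206.5),26,np.pi/2,50)
above(CUP,np.pi/2+PH)
place(CUP,36,40)
bot.move_ptp([278.8,-614.7,226.6],quat_at(np.pi/2,(278.8,-614.7,226.6)));st("home")
shot("c")
t=cv2.imread("c_top.png")[130:270,100:430];s=cv2.imread("c_scene.png")[120:280,110:350]
cv2.imwrite("pics/c.png",np.vstack([cv2.resize(t,(660,280),interpolation=3),cv2.copyMakeBorder(cv2.resize(s,(480,320),interpolation=3),0,0,0,180,0)]))
```

```text
at t26.8 tcp [538.6 230.   13.8] F [0.3 0.5 0.4] w59.7
gripped t27.4 tcp [538.8 230.   14.2] F [-0.1 -1.8  1.5] w35.7
lifted t28.4 tcp [537.8 229.7 188.5] F [-0.3 -0.1 -3. ] w35.9
above t29.2 tcp [460.5  41.6 189.8] F [-0.3 -0.1 -3.3] w35.4
down t30.9 tcp [460.8  42.   44.3] F [ 1.2 -0.3 -1.5] w35.8
up t32.7 tcp [460.2  42.  189.8] F [-0.8 -0.1 -0.5] w54.2
at t35.3 tcp [ 443.4 -206.5   25.8] F [-0.8 -0.6  0. ] w49.9
gripped t35.9 tcp [ 443.7 -206.6   26.1] F [-1.5  0.   1. ] w19.2
lifted t36.9 tcp [ 442.7 -206.2  188.7] F [-0.1  0.4 -2.6] w18.9
above t38.1 tcp [678.9  26.6 190.1] F [-0.1 -0.5 -1.5] w19.3
down t39.8 tcp [679.7  27.7  36.1] F [-0.4  0.7 -1.5] w19.5
up t41.7 tcp [679.2  27.7 190.1] F [-0.4  0.2 -0.5] w40.2
home t44.4 tcp [ 279.6 -614.3  226.6] F [0.2 0.2 0.5] w39.9
```

View pics/c.png

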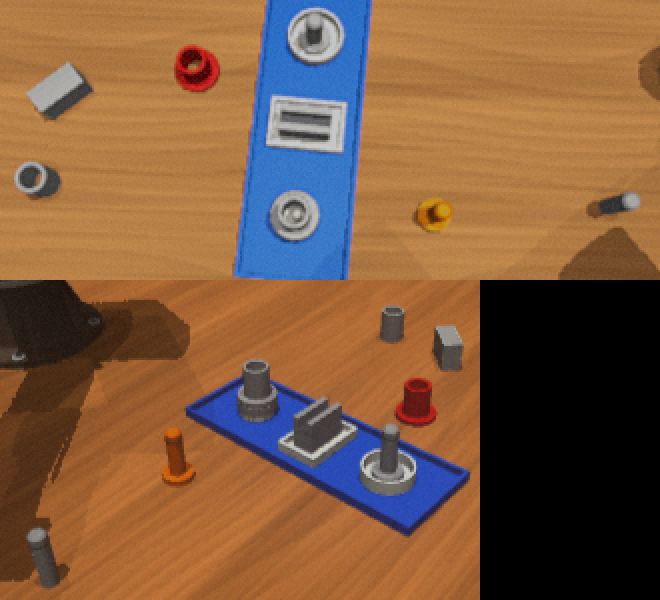

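All four look placed: bush on ring, block in holder, pin in cup. I'll zoom in to check the centring numerically.

Run:
```python
import cv2,numpy as np
t=cv2.imread("c_top.png")[130:255,225:280];s=cv2.imread("c_scene.png")[155:250,195:325]
a=cv2.resize(t,None,fx=4.6,fy=4.6,interpolation=3);b=cv2.resize(s,None,fx=4,fy=4,interpolation=3)
b=cv2.copyMakeBorder(b,0,a.shape[0]-b.shape[0],0,0,0);cv2.imwrite("pics/d.png",np.hstack([a,b]));print(a.shape,b.shape)
```

```text
(575, 253, 3) (575, 520, 3)
```

View pics/d.png

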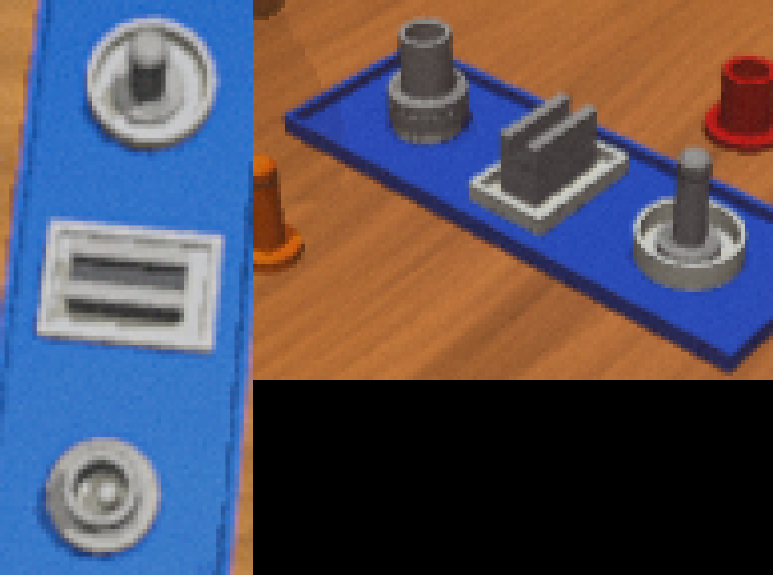

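Run:
```python
from geo import *
f=lambda x,y:(x/4.6+224.5,y/4.6+129.5)
g=lambda x,y:((x-253)/4+194.5,y/4+154.5)
for n,a,b,z in(("block",(129,271),(549,120),55),("pin",(150,47),(694,158),79),("bush",(103,490),(425,33),79)):
    print(n,plane("top",f(*a),z),tri(f(*a),g(*b)))
print("holder",plane("top",f(131,285),19),"cup",plane("top",f(152,82),25),"ring top/flange",plane("top",f(103,493),37))
```

```text
block [570.4  34.8  55. ] (array([570.5,  34.9,  54.5]), 0.0)
pin [678.9  28.4  79. ] (array([680.2,  28.4,  75.3]), 0.1)
bush [460.   42.5  79. ] (array([460.8,  43.1,  75.9]), 1.5)
holder [570.9  34.2  19. ] cup [679.3  27.2  25. ] ring top/flange [462.   43.7  37. ]
```

Everything is centred within about 2 mm, and the heights match once the known −3 mm bias is allowed for. I'm handing in.

Run:
```python
from geo import *
import cv2
def comp(f):
    h=cv2.cvtColor(cv2.imread(f),cv2.COLOR_BGR2HSV);m=((h[...,1]<70)&(h[...,2]>40)).astype(np.uint8)
    _,_,s,c=cv2.connectedComponentsWithStats(m);return c[s[:,4]>25]
A,B=comp("top_raw.png"),comp("c_top.png")
for p in((129.2,175.1),(117.8,219.3),(409.9,231.3)): print(p,"moved px",np.linalg.norm(B-p,axis=1).min().round(1))
bot.close_job()
```

```text
(129.2, 175.1) moved px 0.0
(117.8, 219.3) moved px 0.0
(409.9, 231.3) moved px 0.1
the job is handed in; nothing more can be done
```

The guide kit is packed in the blue tray and the job is handed in, at about 44 s of the 106 s allowed. I placed the ring over the post, then the block groove up in its holder, then the bush over the post on the ring, and last the pin in the cup. Each went in on the first try, and the wrist force readings I took stayed below 7 N.

- **Position:** in the last two-view check the block, pin and bush sat within about 2 mm of their holders' centres. I saw the ring flat and centred on the post before the bush went on; I did not measure it separately afterwards.
- **Height:** the block's height came out right (54.5 mm against 55 mm). The pin and bush tops read 3–4 mm low (75.3 and 75.9 mm against 79 mm). The same offset showed on every object before I moved anything, so I put it down to camera calibration, not a bad fit.
- **Look-alikes:** the plain sleeve, dowel and block shifted by 0.1 pixel at most in the top view. I never touched the red bush or the orange pin.

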